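Set the browning thumbwheel on the arepa toaster and switch it on

TASK

Set the arepa toaster's browning to the green marker: roll the recessed thumbwheel with a fingertip until the orange pointer stands beside the green marker, pressing on the wheel gently, never with more than 13 newtons, and let go of it. Then push the red-tipped toggle switch on the toaster's side over to on. Leave the butter keeper, the canister and the forks where they are.

Things in the scene. Friction and masses are not known exactly. Their poses are not given: they have to be found in the camera images.
- toaster: White arepa toaster, 250 mm in x, 260 in y, fixed; origin under its centre on the counter. Axes: x from its front to its back, y to the left along its front, z up; all x and y below are these, turning with it. Front deck: flat, top 100 mm above the counter, x -125 to -40 mm; behind it a red clamshell lid 112 mm high with two steel domes to 120 mm.
- wheel_place (a point): Point on the deck under the middle of the thumbwheel's exposed rim, at x -85, y 45, z 100 mm on the toaster. Wheel: black with grey and yellow ribs, 40 mm diameter, 12 mm wide, axle along x, sunk in the deck. Its top stands about 9 mm above the deck by design, but its seat is loose (truly 4 to 14 mm, different each time: find it by touch) and the rim is 1 mm off-centre.
- pointer_tip (a point): Middle of the orange pointer bar (4 mm in y, 18 mm in x) on the white scale on the deck; the scale's middle is 100 mm to -y of the wheel. It slides along y, driven by the wheel only: 10 mm per rad, or 1 mm per 2 mm of rim travel, the same way as the rim's top goes (rim drawn to +y: pointer to +y).
- green_marker_mid (a point): Middle of the fixed green marker (6 mm in y, 18 mm in x) on the same scale, 22 mm behind (+x of) the pointer's track, 15 to 30 mm to either side of the scale's middle. The pointer is to stand beside it, at the same y in the toaster's axes.
- blue_marker_mid (a point): Middle of a fixed blue marker of the same size on the other side of the scale's centre; not the one wanted.
- wheel (a joint): Wheel turn, rad, -4 to 4; grows as the rim's top goes to +y; 0: pointer mid-scale. Press the rim's top and draw along y to roll it. The rim is rubber-mounted (1 mm per 5 N, any way) and 1 mm off-centre: its top shifts up to 1 mm per rad, so watch the force. Stiff (4 N at the rim), stays where left. Under about 5 N a fingertip slips; 6 to 10 N is good; over 13 N damages it.
- toggle (a joint): Toggle switch angle in rad: 0 off (leaning to -x, the front), 1.0 on (leaning to +x). Stays where it is left; about 1.5 N at the tip moves it.
- toggle_tip (a point): Centre of the red ball (26 mm diameter) of the toggle on a pod on the toaster's +y side. Off: 118 mm to +y and 21 mm to +x of the wheel, 111 mm above the counter. On: 48 mm further to +x, same height. Pivot 44 mm below the ball, midway. Top of the black block below it (70 mm in x): 41 mm under the ball's centre. The toaster's side wall is 33 mm to -y.
- butter_keeper_mid (a point): Centre of the round ceramic butter keeper (white with blue lid, 104 mm diameter, 86 mm tall), loose on a wooden trivet 16 mm thick and 160 mm wide, to the +y side of the toaster. Leave alone.
- canister_mid (a point): Centre of the closed red plastic canister (106 mm diameter, 118 mm tall, 450 g, loose) to the -y side of the toaster. Leave alone.
- fork_a_mid (a point): Middle of a stainless steel fork (about 200 mm long along its y, 24 mm wide, 4 mm thick), loose on the counter in front of the toaster. Leave alone.
- fork_b_mid (a point): Middle of the second fork, the same, nearer the robot. Leave alone.

How it is judged (in metres and radians):
On the way, in this order (a step that is already met when the one before it is completed fails the run):
1. the pointer stands beside the green marker (within 3 mm), the wheel is let go and the switch is still off (y of pointer_tip in the frame of green_marker_mid between -0.003 and 0.003 m and contact force between wheel and anything else below 0.2 N and value of joint toggle below 0.4 rad), for 0.3 s.
2. the toggle switch is pushed over to on (value of joint toggle above 0.85 rad), for 0.2 s.
At the end, for the whole second after the job is handed in: The orange pointer stands beside the green marker (middles within 3 mm along the scale), the toggle switch is on (beyond 0.85 of 1.0 rad), and the butter keeper, the canister and both forks are within 20 mm of where they were (y of pointer_tip in the frame of green_marker_mid between -0.003 and 0.003 m and value of joint toggle above 0.85 rad and distance of each of butter_keeper_mid, canister_mid, fork_a_mid, fork_b_mid from where it was at the start of the episode below 0.02 m); the robot touches nothing.
It fails at once if the thumbwheel is pressed with more than 13 N (contact force between wheel and anything else above 13 N).
It fails at once if the butter keeper, the canister or a fork is moved more than 20 mm (distance of any of butter_keeper_mid, canister_mid, fork_a_mid, fork_b_mid from where it was at the start of the episode above 0.02 m).
It also fails if it takes over 67 s, if anything falls off the work surface, if the arm or the gripper's body presses on something with over 40 N, if the wrist force passes 120 N, or if a joint passes its speed limit or range.

ROBOT

A 6-joint arm with a two-finger parallel gripper is mounted at the origin on the work surface. World frame = base frame: x ahead of the robot, y to its left, z up, the work surface at z = 0. Lengths are in m, angles in degrees, forces in N, time in s.
With the tool pointing down it reaches from about 0.3 to 0.75 m from the base axis. Payload 8.5 kg.
Tool frame: the origin (TCP) lies between the finger pads; the fingertips stand 25 mm ahead of it and the grasp point (between the pads) lies 6 mm ahead of it; x points along the fingers, y is the direction in which the jaws open and shut, and the axes are right-handed (so a half turn about x gives the same grasp; the last joint's range is limited). The gripper opens to 85 mm and grips with 20 to 120 N. Pads are 22 mm wide; open, the fingers measure 114 mm over their backs; the gripper's body (76 mm by 85 mm) begins 54 mm behind the grasp point. The pads swing forward as they close: fully open they stand 13 mm farther back than shut.
Start: joints at [-88.654, 21.807, 74.336, -0, 83.858, -12.336], TCP at [0.13, -0.534, 0.256] pointing down, gripper open.
Joint ranges: [-178.18, 178.18], [-50.72, 133.34], [12.68, 142.11], [-81.47, 261.47], [9.98, 163.14], [-165.26, 165.26]. Speed limits (degrees/s): [136.94, 136.94, 180, 180, 180, 180].

INTERFACE

Orientations are given as a 3x3 rotation matrix whose columns are the frame's x, y, z axes.
In Python, from rig import sensors, get_image, workorder gives the robot as it stands.
- The arm moves only by the tool arm_command, never from a script. Its argument "plan" is a list that holds one entry, the list of rows, each a list of 6 numbers: the shift along the tool's x, y, z in units of 25 mm (1.0 is 25 mm), then the turn, a rotation vector about the tool's x, y, z in units of 6 degrees (1.0 is 6 degrees). In form: [[[dx, dy, dz, ax, ay, az], ...]]. A call has 1 to 10 rows; each row is the pose to reach, as a shift and turn from the pose commanded when the call began, along the tool's axes at that moment; what a row does not reach only later rows make up. A row lasts 1/10 s, in which the tool goes at most 50 mm and 8.59 degrees, less where a joint would pass 70% of its speed; a pose out of reach is approached as far as the arm can. A call with a gripper value outside its range is refused whole. "jaw" is the closure, from 0 (fully open) to 1 (shut), set as the call begins (left out, the last holds). The fingers move at their own pace and stop on an object; "newtons" is the grip in N (left out, the last holds). Time passes only in rows, so rows that repeat a pose let the fingers close. It gives the time, the measured TCP pose, the force and the opening at its end, in the units of the state.
- sensors.observe(): the state, without advancing time (a new reading comes with each control period).
- get_image(name): name is "scene" or "top" or "wrist"; returns a dict with "img" (480x640x3 uint8, red, green, blue), "fx", "fy", "cx", "cy" (pixels), "T" (4x4, takes a point from camera to world coordinates). Camera axes: x right, y up, looking along -z (the intrinsics and any distortion apply to the point x, -y, -z); pixel columns grow to the right and rows downward; lengths in m; the calibration is good to about 2 mm. A picture is of the moment at which its call begins. There is no depth.
- workorder.close_job(): hands the job in, once; it reports no verdict.
The state is a dict: "time_s": time; "q": joint angles; "qvel": joint speeds; "joint_efforts": joint torques, N m; "position": TCP position; "tool_rot": TCP orientation; "ft_force": force on the tool from outside, world axes, zero at the start; "wrist_torque": the same for the moment, N m; "grip_width": finger opening in m.
Only numpy, scipy, OpenCV 4.12 (cv2) and the standard library are available. Lean on these libraries where they do the work, as an engineer would, in place of code of your own. Each camera call takes 0.05 s, during which the arm holds its last target. There are 200 camera calls.

## Working session

There is one attempt and no reset: what is moved stays moved. The work goes in short steps, Python scripts to look and compute and a tool call to move; the robot and the scene stay as the last step left them, time stands still between calls to the robot, and variables do not carry over. Pictures are saved under pics/ and viewed, about 8 in all and at most 12, crops included, and the job is handed in when it is done.

Besides the shell and the picture viewer there is one more tool, called after "Emit:" by a JSON object that holds its "name" and its "arguments". arm_command: Moves the arm, as the interface text tells. Its arguments: {"type":"object","properties":{"plan":{"type":"array","items":{"type":"array","items":{"type":"array","items":{"type":"number"}}}},"jaw":{"type":"number"},"newtons":{"type":"number"}},"required":["plan"]}

```bash
mkdir -p pics; ls; python3 - <<'E'
from rig import sensors,get_image
import cv2,numpy as np
for n in ("scene","top"):
    d=get_image(n); cv2.imwrite(f"pics/{n}0.png",d["img"][:,:,::-1])
    print(n,d["fx"],d["fy"],d["cx"],d["cy"],[k for k in d]);print(np.round(d["T"],4).tolist())
s=sensors.observe();print(s)
E
```

```text
pics
scene 500.9402889845097 500.9402889845097 322.6750020019212 244.09126541526174 ['img', 'fx', 'fy', 'cx', 'cy', 'T']
[[0.279, -0.7397, 0.6124, 1.0451], [0.9603, 0.2133, -0.1798, -0.0769], [0.0023, 0.6382, 0.7699, 0.7499], [0.0, 0.0, 0.0, 1.0]]
top 485.00202816854716 485.00202816854716 316.37603620988574 236.36781003668438 ['img', 'fx', 'fy', 'cx', 'cy', 'T']
[[-0.0019, 0.9958, -0.0917, 0.4563], [-0.9998, -0.0036, -0.0174, 0.065], [-0.0176, 0.0917, 0.9956, 0.9889], [0.0, 0.0, 0.0, 1.0]]
{'time_s': 0.1, 'q': array([-8.86546977e+01,  2.18385945e+01,  7.43782047e+01,  1.75900965e-03,
        8.38596309e+01, -1.23352439e+01]), 'qvel': array([ 0.01115102,  0.02543343, -0.10617989, -0.03492203,  0.03366377,
       -0.05060324]), 'joint_efforts': array([ 4.55233516e-03, -4.49222302e+01, -2.31660819e+01, -1.44734595e-04,
        3.62566578e-03,  7.58313263e-06]), 'position': array([ 0.13008394, -0.53416362,  0.25577276]), 'tool_rot': array([[-8.02400356e-07,  2.36505049e-01, -9.71630260e-01],
       [ 1.33430557e-03, -9.71629395e-01, -2.36504839e-01],
       [-9.99999110e-01, -1.29664144e-03, -3.14790368e-04]]), 'ft_force': array([-0.17928147, -1.12779765, -0.26722758]), 'wrist_torque': array([ 0.02833983,  0.00937503, -0.01840387]), 'grip_width': 0.08566043019828794}
```

View pics/top0.png

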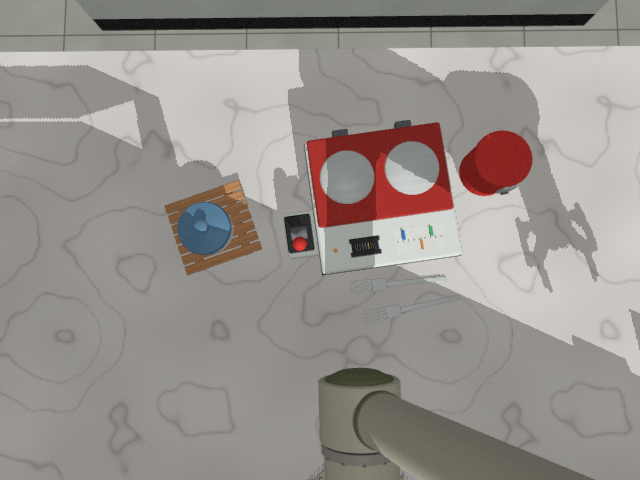

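View pics/scene0.png

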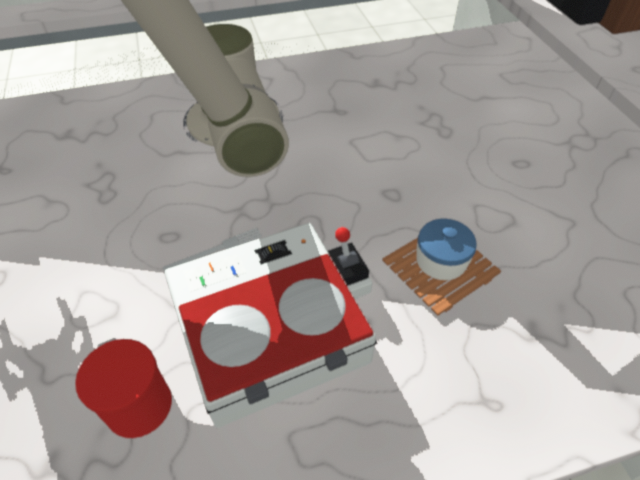

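The top view shows the toaster yawed about +7°. The wheel is near (365,246), the orange pointer (422,243), green (431,230), blue (403,234) and the toggle ball (300,244). The forks lie in front. I'll enlarge this area and take colour centroids.

```bash
cat > h.py <<'E'
import numpy as np,cv2
from rig import sensors,get_image,workorder
def ray(d,u,v):
    r=d["T"][:3,:3]@np.array([(u-d["cx"])/d["fx"],-(v-d["cy"])/d["fy"],-1.]); return d["T"][:3,3],r
def onz(d,u,v,z):
    o,r=ray(d,u,v); return o+r*(z-o[2])/r[2]
def proj(d,p):
    c=np.linalg.inv(d["T"])@np.append(p,1); return d["cx"]+d["fx"]*c[0]/-c[2], d["cy"]-d["fy"]*c[1]/-c[2]
R={"green":(45,80),"orange":(8,20),"blue":(105,125)}
def blobs(d,c,roi,area=5):
    x0,y0,x1,y1=roi; h=cv2.cvtColor(d["img"][y0:y1,x0:x1],cv2.COLOR_RGB2HSV)
    if c=="red": m=((h[...,0]<6)|(h[...,0]>174))
    else: m=(h[...,0]>=R[c][0])&(h[...,0]<=R[c][1])
    w=(m&(h[...,1]>90)&(h[...,2]>60))
    n,l,st,ce=cv2.connectedComponentsWithStats(w.astype(np.uint8))
    out=[]
    for i in range(1,n):
        if st[i,4]>=area:
            wt=h[...,1]*(l==i).astype(float); yy,xx=np.indices(wt.shape)
            out.append((x0+(xx*wt).sum()/wt.sum(),y0+(yy*wt).sum()/wt.sum(),st[i,4]))
    return out
E
python3 - <<'E'
from h import *
t=get_image("top");s=get_image("scene")
for d,roi,rt in((t,(385,220,450,255),(285,232,313,256)),(s,(190,250,250,295),(330,220,356,246))):
    for c in R:
        for b in blobs(d,c,roi): print(c,np.round(b,1),np.round(onz(d,b[0],b[1],.1005),4))
    for b in blobs(d,"red",rt): print("ball",np.round(b,1),np.round(onz(d,b[0],b[1],.111),4))
a=cv2.resize(t["img"][210:285,280:470],None,fx=4,fy=4,interpolation=cv2.INTER_CUBIC)
b=cv2.resize(s["img"][215:290,185:375],None,fx=4,fy=4,interpolation=cv2.INTER_CUBIC)
cv2.imwrite("pics/crop1.png",np.vstack([a,b])[:,:,::-1])
E
```

```text
green [430.5 230.2  25. ] [ 0.5487 -0.1289  0.1005]
orange [421.5 243.8  23. ] [ 0.5239 -0.1119  0.1005]
blue [402.7 234.3  30. ] [ 0.5415 -0.078   0.1005]
ball [299.2 243.5 172. ] [0.5243 0.1116 0.111 ]
green [201.8 280.4  19. ] [ 0.5473 -0.1304  0.1005]
orange [210.6 266.6  14. ] [ 0.5237 -0.1132  0.1005]
blue [233.1 270.1  24. ] [ 0.5409 -0.0794  0.1005]
ball [342.1 234.  181. ] [0.5249 0.1099 0.111 ]
```

View pics/crop1.png

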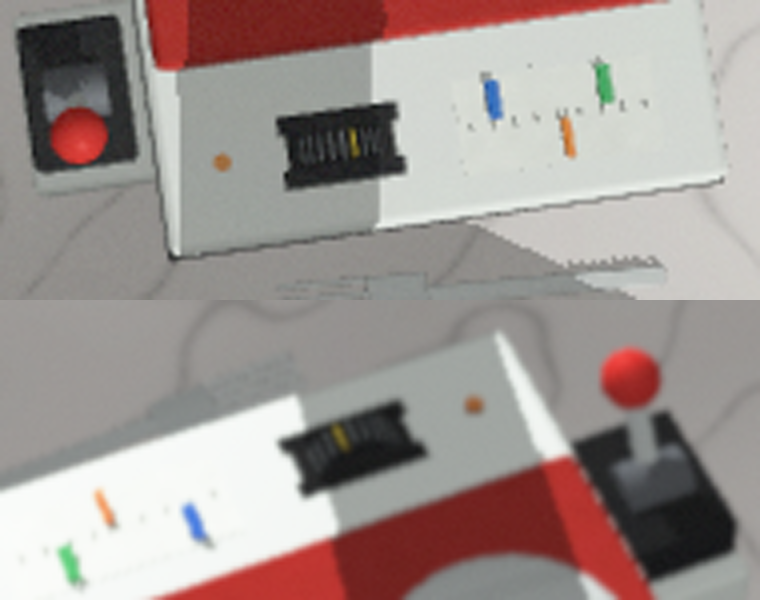

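```bash
cat >> h.py <<'E'
def rows(p,Rt):
    "target tcp pos, rot -> final row in units from present pose"
    from scipy.spatial.transform import Rotation as Ro
    s=sensors.observe(); R0=s["tool_rot"]
    print("shift",np.round(R0.T@(np.array(p)-s["position"])/.025,2),"turn",np.round(np.degrees(Ro.from_matrix(R0.T@Rt).as_rotvec())/6,2))
def down(yawdeg):  # tool y along -(toaster y)
    a=np.radians(yawdeg); y=np.array([np.sin(a),-np.cos(a),0]); x=np.array([0,0,-1.]); return np.c_[x,y,np.cross(x,y)]
E
python3 - <<'E'
from h import *
t=get_image("top");s=get_image("scene")
L=onz(t,323,274.2,.1);Rr=onz(t,460.5,255,.1);print("front",L,Rr,np.linalg.norm(L-Rr))
yaw=np.degrees(np.arctan2(-(L-Rr)[0],(L-Rr)[1]));print("yaw",yaw)
c=185+np.array([280,403,425,303])/4; r=215+(np.array([440,402,455,495])-300)/4
for z in(.1,.105): print("wheel",onz(t,365.4,246.25,z),onz(s,c.mean(),r.mean(),z))
for w in(yaw,7.8):
  a=np.radians(w);ex=np.array([np.cos(a),np.sin(a)]);ey=np.array([-np.sin(a),np.cos(a)])
  print("wheel from edge",(L+Rr)[:2]/2+.04*ex+.045*ey,"from ball",np.array([.5246,.1108])-.021*ex-.118*ey)
rows([.45,-.03,.26],down(7.8))
E
```

```text
front [0.46874776 0.06854493 0.1       ] [ 0.50312875 -0.18244099  0.1       ] 0.2533297934669287
yaw 7.800043317238092
wheel [ 0.51968796 -0.0093749   0.1       ] [ 0.52176314 -0.0089782   0.1       ]
wheel [ 0.51933148 -0.00895658  0.105     ] [ 0.52578952 -0.00950088  0.105     ]
wheel from edge [ 0.51946093 -0.00693573] from ball [ 0.51980882 -0.00895828]
wheel from edge [ 0.51946096 -0.00693576] from ball [ 0.51980873 -0.00895827]
shift [ -0.15 -16.57 -17.21] turn [ 0.98 -0.    0.  ]
```

Emit:
{"name": "arm_command", "arguments": {"plan": [[[0,-1.6,-1.7,0.1,0,0],[0,-3.3,-3.4,0.2,0,0],[0,-5,-5.1,0.3,0,0],[0,-6.6,-6.9,0.4,0,0],[0,-8.3,-8.6,0.5,0,0],[0,-10,-10.3,0.6,0,0],[0,-11.6,-12,0.7,0,0],[0,-13.3,-13.8,0.8,0,0],[0,-15,-15.5,0.9,0,0],[0,-16.6,-17.2,0.98,0,0]]], "jaw": 1, "newtons": 30}}

```text
time_s: 1.3
position: [0.398, -0.1099, 0.2566]
tool_rot: [[0.001, 0.135, -0.991], [-0.0, -0.991, -0.135], [-1.0, 0.0, -0.001]]
ft_force: [0.3, -2.0, -0.3]
grip_width: 0.0001
```

Emit:
{"name": "arm_command", "arguments": {"plan": [[[0,0,0,0,0,0],[0,0,0,0,0,0],[0,0,0,0,0,0]]]}}

```text
time_s: 1.6
position: [0.397, -0.1126, 0.2563]
tool_rot: [[-0.0, 0.135, -0.991], [-0.0, -0.991, -0.135], [-1.0, 0.0, 0.0]]
ft_force: [-0.1, 0.4, -1.1]
grip_width: 0.0001
```

```bash
python3 - <<'E'
from h import *
d=get_image("wrist");cv2.imwrite("pics/w1.png",d["img"][:,:,::-1])
s=sensors.observe();print(s["time_s"],s["position"],s["tool_rot"].round(3).tolist(),s["ft_force"],s["grip_width"],d["T"][:3,3])
rows([.52,-.009,.16],down(7.8))
E
```

```text
1.65 [ 0.39689426 -0.11295384  0.25630822] [[-0.0, 0.134, -0.991], [-0.0, -0.991, -0.134], [-1.0, 0.0, 0.0]] [-0.67430675  0.08516585  0.04278852] -0.0002952427656670352 [ 0.46172852 -0.10300911  0.37450985]
shift [ 3.85 -3.46 -5.44] turn [-0.02  0.   -0.  ]
```

View pics/w1.png

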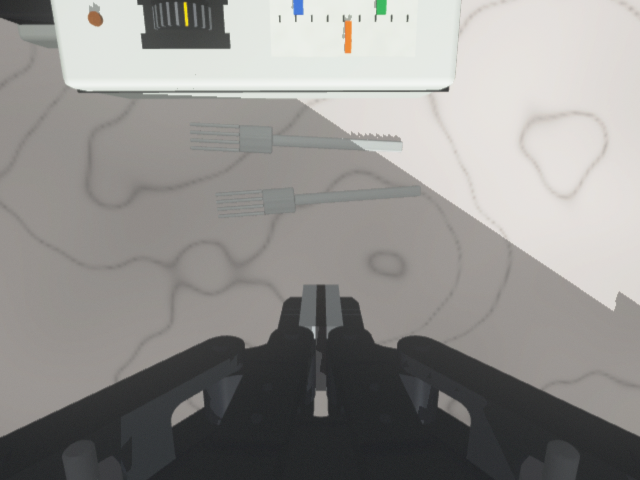

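Emit:
{"name": "arm_command", "arguments": {"plan": [[[0.4,-0.9,-1.4,0,0,0],[0.8,-1.7,-2.7,0,0,0],[1.5,-2.6,-4,0,0,0],[2.5,-3.5,-5.4,0,0,0],[3.4,-3.5,-5.4,0,0,0],[3.4,-3.5,-5.4,0,0,0],[3.4,-3.5,-5.4,0,0,0]]]}}

```text
time_s: 2.35
position: [0.519, -0.0082, 0.1718]
tool_rot: [[-0.0, 0.134, -0.991], [-0.0, -0.991, -0.134], [-1.0, 0.0, 0.0]]
ft_force: [-0.3, -0.1, 0.8]
grip_width: -0.0003
```

```bash
python3 - <<'E'
from h import *
d=get_image("wrist");cv2.imwrite("pics/w2.png",d["img"][:,:,::-1])
s=sensors.observe();print(s["time_s"],s["position"],s["ft_force"],d["fx"])
for c in R:
    for b in blobs(d,c,(0,0,640,480),60): print(c,np.round(b,1),np.round(onz(d,b[0],b[1],.1005),4))
rows([.52,-.009,.16],down(7.8))
E
```

```text
2.4 [ 0.51927862 -0.00826105  0.17251293] [ 0.04058083 -0.95055623  0.59523714] 392.10265620694076
green [571.9 245.5 458. ] [ 0.5468 -0.1311  0.1005]
orange [  6.6 113.6 409. ] [0.5734 0.1459 0.1005]
orange [  15.7  165.3 1886. ] [0.55   0.1434 0.1005]
orange [213.7 268.5 172. ] [0.5106 0.0466 0.1005]
orange [524.7 287.4 343. ] [ 0.5217 -0.1136  0.1005]
blue [468.  246.3 460. ] [ 0.5394 -0.0795  0.1005]
shift [ 0.5   0.03 -0.02] turn [-0.02 -0.01 -0.01]
```

View pics/w2.png

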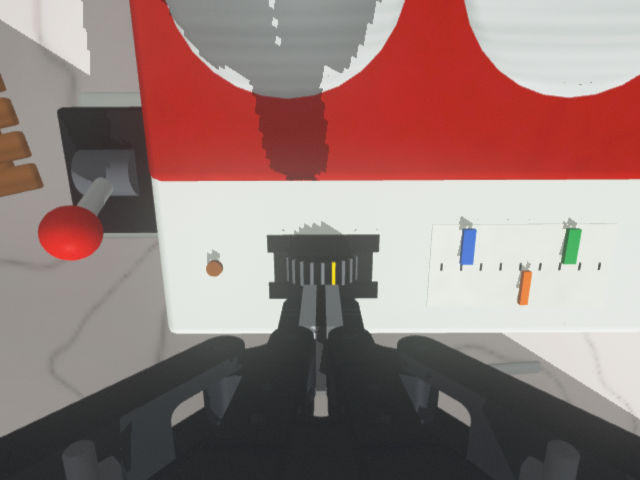

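The wrist view shows the wheel in its housing, centred near (323,267), with raised bars on its ±x sides. Pointer is at (525,287), green (572,245) and the toggle ball (70,232). The pointer must go about 20.4 mm to −y. I'll turn the tool 90° so the shut tip is narrow across the bars, long along the stroke, and the camera faces the scale.

```bash
python3 - <<'E'
from h import *
s=sensors.observe();print(s["q"].round(1),s["time_s"])
E
```

```text
[-14.   23.3  87.   -0.   69.6  68.3] 2.4
```

Emit:
{"name": "arm_command", "arguments": {"plan": [[[0,0,0,1.4,0,0],[0,0,0,2.8,0,0],[0,0,0,4.2,0,0],[0,0,0,5.6,0,0],[0,0,0,7,0,0],[0,0,0,8.4,0,0],[0,0,0,9.8,0,0],[0,0,0,11.2,0,0],[0,0,0,12.6,0,0],[0,0,0,14,0,0]]]}}

```text
time_s: 3.4
position: [0.5193, -0.008, 0.1731]
tool_rot: [[0.003, -0.973, -0.231], [-0.001, -0.231, 0.973], [-1.0, -0.003, -0.001]]
ft_force: [0.5, 0.1, -0.7]
grip_width: -0.0003
```

Emit:
{"name": "arm_command", "arguments": {"plan": [[[0,0,0,1,0,0],[0,0,0,1,0,0],[0,0,0,1,0,0]]]}}

```text
time_s: 3.7
position: [0.5193, -0.0075, 0.1724]
tool_rot: [[0.002, -0.991, -0.137], [-0.0, -0.137, 0.991], [-1.0, -0.002, -0.001]]
ft_force: [0.6, 1.1, -0.0]
grip_width: -0.0001
```

```bash
cat >> h.py <<'E'
def down2(yawdeg): # tool z along +toaster y, tool y along -x toaster
    a=np.radians(yawdeg); z=np.array([-np.sin(a),np.cos(a),0]); x=np.array([0,0,-1.]); return np.c_[x,np.cross(z,x),z]
def check():
    d=get_image("wrist");a=np.radians(7.8);ey=np.array([-np.sin(a),np.cos(a)]);ex=np.array([np.cos(a),np.sin(a)]);P={}
    for c in R:
        for b in blobs(d,c,(0,0,640,480),60):
            p=onz(d,b[0],b[1],.1005)[:2]
            if np.linalg.norm(p-[.535,-.105])<.05: P[c]=p; print(c,np.round(b,1),p.round(4))
    print("green-orange: dy",ey@(P["green"]-P["orange"]),"dx",ex@(P["green"]-P["orange"]))
    return d
E
python3 - <<'E'
from h import *
d=check();cv2.imwrite("pics/w3.png",d["img"][:,:,::-1])
s=sensors.observe();print(s["time_s"],s["position"],s["ft_force"],s["q"].round(1),s["tool_rot"].round(3))
rows([.5195,-.0095+.008,.145],down2(7.8))
E
```

```text
orange [345.8  41.2 459. ] [ 0.5222 -0.1126]
blue [296.1 116.  509. ] [ 0.5402 -0.0783]Traceback (most recent call last):
  File "<stdin>", line 2, in <module>
  File "h.py", line 37, in check
    print("green-orange: dy",ey@(P["green"]-P["orange"]),"dx",ex@(P["green"]-P["orange"]))
                                 ~^^^^^^^^^
KeyError: 'green'
```

```bash
sed -i 's/    print("green-orange.*/    for c in ("green","blue"):\n        if c in P and "orange" in P: print(c+"-orange: dy",(ey@(P[c]-P["orange"])).round(4))/' h.py
python3 - <<'E'
from h import *
d=get_image("wrist");cv2.imwrite("pics/w3.png",d["img"][:,:,::-1])
s=sensors.observe();print(s["time_s"],s["position"],s["ft_force"],s["q"].round(1))
rows([.5195,-.0095+.006,.1405],down2(7.8))
E
```

```text
3.8 [ 0.51922143 -0.00722496  0.17193273] [-0.04643826  1.35510018 -0.41049352] [-13.9  23.3  87.1  -0.   69.5 158.2]
shift [ 1.26 -0.03  0.15] turn [ 0.01 -0.    0.01]
```

View pics/w3.png

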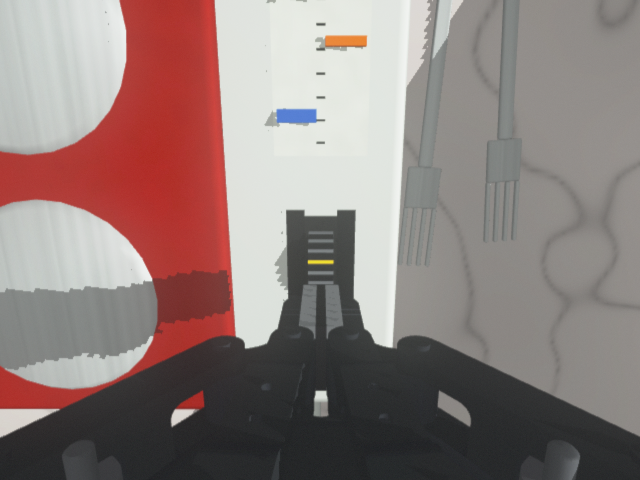

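Emit:
{"name": "arm_command", "arguments": {"plan": [[[0.4,0,0.05,0,0,0],[0.8,0,0.1,0,0,0],[1.1,0,0.15,0,0,0],[1.24,0,0.15,0,0,0],[1.24,0,0.15,0,0,0],[1.24,0,0.15,0,0,0]]]}}

```text
time_s: 4.4
position: [0.5188, -0.0031, 0.1404]
tool_rot: [[0.0, -0.991, -0.136], [-0.0, -0.136, 0.991], [-1.0, -0.0, -0.0]]
ft_force: [-0.3, 0.8, -0.3]
grip_width: -0.0006
```

Emit:
{"name": "arm_command", "arguments": {"plan": [[[0,0,0,0,0,0],[0,0,0,0,0,0]]]}}

```text
time_s: 4.6
position: [0.5188, -0.0031, 0.1406]
tool_rot: [[0.001, -0.991, -0.136], [-0.0, -0.136, 0.991], [-1.0, -0.001, -0.0]]
ft_force: [-0.6, 0.5, 0.6]
grip_width: 0.0001
```

Emit:
{"name": "arm_command", "arguments": {"plan": [[[0.04,0,0,0,0,0],[0.08,0,0,0,0,0],[0.08,0,0,0,0,0]]]}}

```text
time_s: 4.9
position: [0.5186, -0.0031, 0.1382]
tool_rot: [[-0.0, -0.991, -0.136], [0.0, -0.136, 0.991], [-1.0, 0.0, 0.0]]
ft_force: [0.5, 0.3, 0.3]
grip_width: -0.0002
```

Emit:
{"name": "arm_command", "arguments": {"plan": [[[0.04,0,0,0,0,0],[0.07,0,0,0,0,0],[0.07,0,0,0,0,0]]]}}

```text
time_s: 5.2
position: [0.5188, -0.0031, 0.1368]
tool_rot: [[0.0, -0.991, -0.136], [-0.0, -0.136, 0.991], [-1.0, -0.0, -0.0]]
ft_force: [0.3, -0.7, 4.4]
grip_width: -0.0001
```

Emit:
{"name": "arm_command", "arguments": {"plan": [[[0.02,0,0,0,0,0],[0.02,0,0,0,0,0],[0.02,0,0,0,0,0]]]}}

```text
time_s: 5.5
position: [0.5188, -0.0031, 0.1363]
tool_rot: [[0.0, -0.991, -0.136], [-0.0, -0.136, 0.991], [-1.0, -0.0, -0.0]]
ft_force: [-0.3, 0.8, 4.8]
grip_width: 0.0001
```

Emit:
{"name": "arm_command", "arguments": {"plan": [[[0,0,-0.04,0,0,0],[0,0,-0.08,0,0,0],[0,0,-0.12,0,0,0],[0,0,-0.12,0,0,0]]]}}

```text
time_s: 5.9
position: [0.5191, -0.0055, 0.1362]
tool_rot: [[0.0, -0.991, -0.136], [0.001, -0.136, 0.991], [-1.0, -0.0, 0.001]]
ft_force: [-0.8, 4.4, 5.1]
grip_width: -0.0002
```

Emit:
{"name": "arm_command", "arguments": {"plan": [[[0.02,0,0,0,0,0],[0.02,0,-0.04,0,0,0],[0.02,0,-0.08,0,0,0],[0.02,0,-0.12,0,0,0],[0.02,0,-0.12,0,0,0]]]}}

```text
time_s: 6.4
position: [0.5195, -0.0085, 0.1359]
tool_rot: [[0.0, -0.991, -0.136], [0.001, -0.136, 0.991], [-1.0, -0.001, 0.001]]
ft_force: [-1.7, 4.0, 7.7]
grip_width: 0.0
```

```bash
python3 - <<'E'
from h import *
d=check();s=sensors.observe();print(s["time_s"],s["position"],s["ft_force"])
E
```

```text
orange [352.1  12.9 790. ] [ 0.5225 -0.1149]
blue [290. 114. 833.] [ 0.5402 -0.0783]
blue-orange: dy 0.0338
6.45 [ 0.51951544 -0.00849302  0.13590789] [-0.87034565  4.06471874  7.30353755]
```

Emit:
{"name": "arm_command", "arguments": {"plan": [[[0,0,-0.04,0,0,0],[0,0,-0.08,0,0,0],[0,0,-0.12,0,0,0],[0,0,-0.16,0,0,0],[0,0,-0.16,0,0,0]]]}}

```text
time_s: 6.95
position: [0.5201, -0.0125, 0.1359]
tool_rot: [[0.0, -0.991, -0.136], [0.001, -0.136, 0.991], [-1.0, -0.001, 0.001]]
ft_force: [-1.2, 5.0, 8.5]
grip_width: 0.0
```

Emit:
{"name": "arm_command", "arguments": {"plan": [[[-0.01,0,-0.04,0,0,0],[-0.01,0,-0.08,0,0,0],[-0.01,0,-0.12,0,0,0],[-0.01,0,-0.16,0,0,0],[-0.01,0,-0.2,0,0,0],[-0.01,0,-0.2,0,0,0]]]}}

```text
time_s: 7.55
position: [0.5208, -0.0174, 0.1362]
tool_rot: [[0.0, -0.991, -0.136], [0.001, -0.136, 0.991], [-1.0, -0.001, 0.001]]
ft_force: [-1.7, 3.4, 8.3]
grip_width: -0.0003
```

Emit:
{"name": "arm_command", "arguments": {"plan": [[[-0.2,0,0,0,0,0],[-1,0,0.3,0,0,0],[-2,0,0.68,0,0,0],[-2.6,0,0.68,0,0,0],[-2.6,0,0.68,0,0,0],[-2.6,0,0.68,0,0,0]]]}}

```text
time_s: 8.15
position: [0.5181, -0.0012, 0.2001]
tool_rot: [[-0.001, -0.991, -0.136], [0.0, -0.136, 0.991], [-1.0, 0.001, 0.0]]
ft_force: [0.2, -0.6, -1.0]
grip_width: -0.0001
```

```bash
python3 - <<'E'
from h import *
d=check();s=sensors.observe();print(s["time_s"],s["position"],s["ft_force"])
rows([.5205,-.0005,.1395],down2(7.8))
E
```

```text
green [295.2   0.4  64. ] [ 0.5474 -0.1269]
orange [341.1  25.  387. ] [ 0.5233 -0.1192]
blue [298.1 105.4 418. ] [ 0.5401 -0.0783]
green-orange: dy -0.011
blue-orange: dy 0.0382
8.2 [ 0.51800504 -0.00119795  0.19972278] [ 0.1449904  -0.61934984  0.45897195]
shift [ 2.41 -0.11  0.01] turn [-0.    0.01 -0.02]
```

Emit:
{"name": "arm_command", "arguments": {"plan": [[[1,0,0,0,0,0],[1.9,0,0,0,0,0],[2.3,0,0,0,0,0],[2.4,0,0,0,0,0],[2.45,0,0,0,0,0],[2.5,0,0,0,0,0],[2.52,0,0,0,0,0],[2.52,0,0,0,0,0]]]}}

```text
time_s: 9.0
position: [0.5186, -0.0011, 0.1382]
tool_rot: [[0.001, -0.991, -0.136], [-0.0, -0.136, 0.991], [-1.0, -0.001, -0.0]]
ft_force: [0.2, 0.5, 0.1]
grip_width: 0.0001
```

Emit:
{"name": "arm_command", "arguments": {"plan": [[[0.03,0,0,0,0,0],[0.065,0,0,0,0,0],[0.065,0,0,0,0,0],[0.065,0,0,0,0,0]]]}}

```text
time_s: 9.4
position: [0.5187, -0.0012, 0.1367]
tool_rot: [[0.001, -0.991, -0.136], [-0.0, -0.136, 0.991], [-1.0, -0.001, -0.0]]
ft_force: [-0.6, -0.2, 4.5]
grip_width: -0.0001
```

Emit:
{"name": "arm_command", "arguments": {"plan": [[[0.02,0,0,0,0,0],[0.02,0,-0.04,0,0,0],[0.02,0,-0.08,0,0,0],[0.02,0,-0.12,0,0,0],[0.02,0,-0.16,0,0,0],[0.02,0,-0.2,0,0,0],[0.02,0,-0.24,0,0,0],[0.02,0,-0.24,0,0,0]]]}}

```text
time_s: 10.2
position: [0.5194, -0.0066, 0.1364]
tool_rot: [[0.001, -0.991, -0.136], [0.001, -0.136, 0.991], [-1.0, -0.001, 0.001]]
ft_force: [-1.0, 3.5, 7.6]
grip_width: 0.0001
```

Emit:
{"name": "arm_command", "arguments": {"plan": [[[0,0,-0.04,0,0,0],[0,0,-0.08,0,0,0],[0,0,-0.12,0,0,0],[0,0,-0.16,0,0,0],[0,0,-0.2,0,0,0],[0,0,-0.2,0,0,0]]]}}

```text
time_s: 10.8
position: [0.5201, -0.0115, 0.1364]
tool_rot: [[0.001, -0.991, -0.136], [0.001, -0.136, 0.991], [-1.0, -0.001, 0.001]]
ft_force: [-1.4, 4.2, 7.4]
grip_width: -0.0003
```

Emit:
{"name": "arm_command", "arguments": {"plan": [[[0,0,-0.04,0,0,0],[0,0,-0.08,0,0,0],[0,0,-0.12,0,0,0],[0,0,-0.16,0,0,0],[0,0,-0.2,0,0,0],[0,0,-0.24,0,0,0],[0,0,-0.24,0,0,0]]]}}

```text
time_s: 11.5
position: [0.5209, -0.0175, 0.1364]
tool_rot: [[0.001, -0.991, -0.136], [0.001, -0.136, 0.991], [-1.0, -0.001, 0.001]]
ft_force: [-0.8, 2.8, 6.4]
grip_width: -0.0001
```

Emit:
{"name": "arm_command", "arguments": {"plan": [[[-0.2,0,0,0,0,0],[-1,0,0.3,0,0,0],[-2,0,0.68,0,0,0],[-3.2,0,0.68,0,0,0],[-3.2,0,0.68,0,0,0],[-3.2,0,0.68,0,0,0]]]}}

```text
time_s: 12.1
position: [0.5183, -0.0011, 0.2158]
tool_rot: [[0.001, -0.991, -0.136], [-0.0, -0.136, 0.991], [-1.0, -0.001, -0.0]]
ft_force: [0.0, -1.0, 0.2]
grip_width: 0.0003
```

```bash
python3 - <<'E'
from h import *
d=check();s=sensors.observe();print(s["time_s"],s["position"],s["ft_force"])
E
```

```text
green [298.6   5.1 387. ] [ 0.5472 -0.1294]
orange [340.6  17.5 338. ] [ 0.5243 -0.1266]
blue [300.4 107.2 351. ] [ 0.54   -0.0785]
green-orange: dy -0.0059
blue-orange: dy 0.0455
12.15 [ 0.51804429 -0.00114527  0.21504002] [-0.62882222  0.09095245 -0.20632884]
```

Emit:
{"name": "arm_command", "arguments": {"plan": [[[1,0,0,0,0,0],[2,0,0,0,0,0],[2.7,0,0,0,0,0],[2.95,0,0,0,0,0],[3.05,0,0,0,0,0],[3.1,0,0,0,0,0],[3.14,0,0,0,0,0],[3.14,0,0,0,0,0]]]}}

```text
time_s: 12.95
position: [0.5187, -0.0012, 0.1378]
tool_rot: [[0.001, -0.991, -0.136], [-0.0, -0.136, 0.991], [-1.0, -0.001, -0.0]]
ft_force: [-0.8, 0.5, 1.9]
grip_width: 0.0001
```

Emit:
{"name": "arm_command", "arguments": {"plan": [[[0.03,0,0,0,0,0],[0.06,0,0,0,0,0],[0.06,0,0,0,0,0],[0.06,0,0,0,0,0]]]}}

```text
time_s: 13.35
position: [0.5187, -0.0012, 0.1365]
tool_rot: [[0.002, -0.991, -0.136], [-0.0, -0.136, 0.991], [-1.0, -0.001, -0.001]]
ft_force: [-1.0, 0.2, 7.0]
grip_width: -0.0003
```

Emit:
{"name": "arm_command", "arguments": {"plan": [[[0,0,-0.04,0,0,0],[0,0,-0.08,0,0,0],[0,0,-0.12,0,0,0],[0,0,-0.16,0,0,0],[0,0,-0.2,0,0,0],[0,0,-0.24,0,0,0],[0,0,-0.24,0,0,0]]]}}

```text
time_s: 14.05
position: [0.5194, -0.0066, 0.1364]
tool_rot: [[0.001, -0.991, -0.136], [0.001, -0.136, 0.991], [-1.0, -0.001, 0.001]]
ft_force: [-0.8, 3.8, 6.9]
grip_width: -0.0
```

Then lift and move back toward +y, higher up, so that the green marker is fully in view.

Emit:
{"name": "arm_command", "arguments": {"plan": [[[0,0,-0.04,0,0,0],[0,0,-0.08,0,0,0],[0,0,-0.12,0,0,0],[0,0,-0.16,0,0,0],[0,0,-0.2,0,0,0],[0,0,-0.24,0,0,0],[0,0,-0.27,0,0,0],[0,0,-0.27,0,0,0]]]}}

```text
time_s: 14.85
position: [0.5203, -0.0133, 0.1364]
tool_rot: [[0.001, -0.991, -0.136], [0.001, -0.136, 0.991], [-1.0, -0.001, 0.001]]
ft_force: [-0.7, 4.0, 6.9]
grip_width: 0.0001
```

Emit:
{"name": "arm_command", "arguments": {"plan": [[[-0.2,0,0,0,0,0],[-1,0,0,0,0,0],[-2.5,0,0,0,0,0],[-4,0,0,0,0,0],[-4,0,0,0,0,0],[-4,0,0,0,0,0],[-4,0,0,0,0,0]]]}}

```text
time_s: 15.55
position: [0.5196, -0.0137, 0.2346]
tool_rot: [[-0.002, -0.991, -0.136], [0.001, -0.136, 0.991], [-1.0, 0.002, 0.001]]
ft_force: [-0.5, -0.3, -0.0]
grip_width: -0.0005
```

```bash
python3 - <<'E'
from h import *
d=check();s=sensors.observe();print(s["time_s"],s["position"],s["ft_force"],s["q"].round(1))
a=cv2.resize(d["img"][0:140,240:400],None,fx=4,fy=4,interpolation=cv2.INTER_CUBIC);cv2.imwrite("pics/w4.png",a[:,:,::-1])
E
```

```text
green [299.4  38.9 334. ] [ 0.5472 -0.1295]
orange [337.7  40.2 267. ] [ 0.5248 -0.1318]
blue [301.1 130.8 271. ] [ 0.5398 -0.0782]
green-orange: dy -0.0007
blue-orange: dy 0.0511
15.6 [ 0.51964626 -0.01368151  0.23444293] [-0.81954053  0.48250103  0.51876936] [-14.6  19.9  81.2  -0.   79.1 157.6]
```

View pics/w4.png

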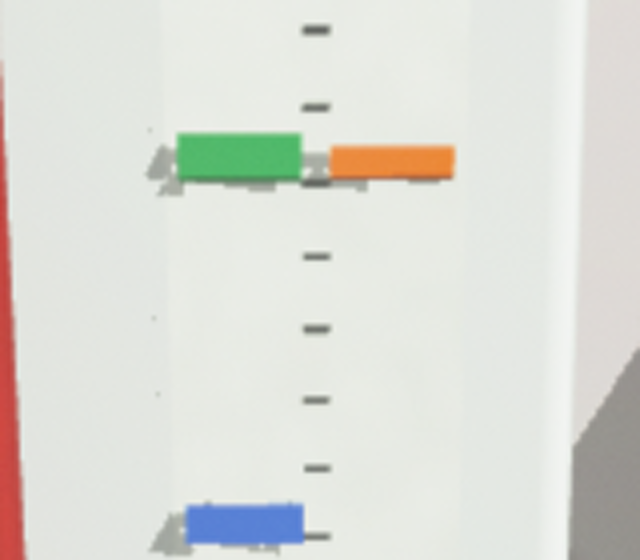

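Pointer and green marker stand side by side: centroid rows 40.2 and 38.9 in the wrist frame, about 0.7 mm apart. The wheel is released. Next the toggle.

```bash
python3 - <<'E'
from h import *
rows([.483,.105,.22],down(7.8))
E
```

```text
shift [0.58 0.81 4.9 ] turn [-1.5e+01  3.0e-02 -1.0e-02]
```

Emit:
{"name": "arm_command", "arguments": {"plan": [[[0,0.1,0.5,-1.4,0,0],[0,0.2,1,-2.8,0,0],[0,0.3,1.5,-4.2,0,0],[0,0.4,2,-5.6,0,0],[0,0.5,2.5,-7,0,0],[0,0.6,3,-8.4,0,0],[0,0.7,3.5,-9.8,0,0],[0,0.8,4,-11.2,0,0],[0,0.8,4.5,-12.6,0,0],[0.5,0.8,4.9,-14,0,0]]]}}

```text
time_s: 16.6
position: [0.4838, 0.1055, 0.2232]
tool_rot: [[0.001, 0.038, -0.999], [0.0, -0.999, -0.038], [-1.0, 0.0, -0.001]]
ft_force: [0.3, -0.5, -0.8]
grip_width: -0.0003
```

Emit:
{"name": "arm_command", "arguments": {"plan": [[[0,0,0,-1,0,0],[0,0,0,-1,0,0],[0,0,0,-1,0,0],[0,0,0,-1,0,0]]]}}

```text
time_s: 17.0
position: [0.4837, 0.1047, 0.223]
tool_rot: [[-0.0, 0.133, -0.991], [-0.0, -0.991, -0.133], [-1.0, -0.0, 0.0]]
ft_force: [0.1, 0.2, -1.2]
grip_width: 0.0001
```

```bash
python3 - <<'E'
from h import *
s=sensors.observe();print(s["time_s"],s["position"],s["q"].round(1))
d=get_image("wrist");cv2.imwrite("pics/w5.png",d["img"][:,:,::-1])
u=proj(d,[.5246,.1108,.111]);print(u)
for b in blobs(d,"red",(150,100,480,420),150): print(np.round(b,1),onz(d,b[0],b[1],.111))
rows([.483,.105,.124],down(7.8))
E
```

```text
17.0 [0.48374667 0.10470643 0.22302637] [-1.5 18.  86.1 -0.  75.9 80.8]
(np.float64(321.0675743032566), np.float64(176.5090395833793))
[ 434.1  117.1 3330. ] [0.56577988 0.05240395 0.111     ]
[ 320.2  178.3 1601. ] [0.52349861 0.11118198 0.111     ]
shift [ 3.97 -0.02  0.03] turn [-0.02  0.    0.  ]
```

View pics/w5.png

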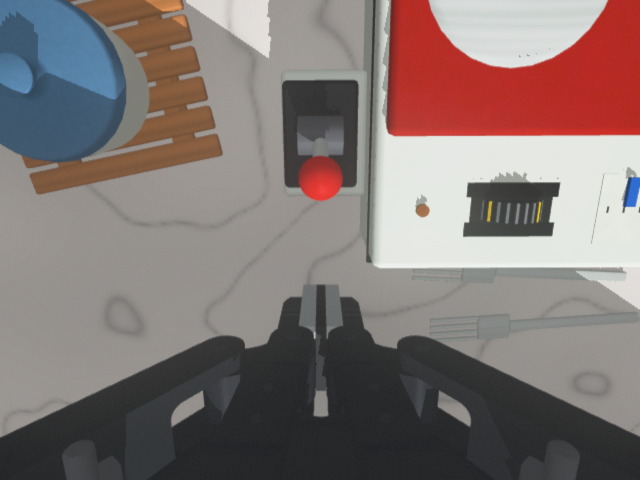

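The ball at (320,178) is straight ahead of the fingertip. I'll descend in front of it and push to +x.

Emit:
{"name": "arm_command", "arguments": {"plan": [[[1,0,0,0,0,0],[2,0,0,0,0,0],[3,0,0,0,0,0],[3.9,0,0,0,0,0],[3.9,0,0,0,0,0],[3.9,0,0,0,0,0]]]}}

```text
time_s: 17.65
position: [0.484, 0.1048, 0.1263]
tool_rot: [[0.0, 0.135, -0.991], [-0.0, -0.991, -0.135], [-1.0, 0.0, -0.0]]
ft_force: [0.5, -0.2, 0.6]
grip_width: 0.0002
```

Emit:
{"name": "arm_command", "arguments": {"plan": [[[0,0,-0.3,0,0,0],[0,0,-0.6,0,0,0],[0,0,-0.8,0,0,0],[0,0,-1,0,0,0],[0,0,-1.2,0,0,0],[0,0,-1.4,0,0,0],[0,0,-1.6,0,0,0],[0,0,-1.6,0,0,0]]]}}

```text
time_s: 18.45
position: [0.5242, 0.1104, 0.1256]
tool_rot: [[0.001, 0.136, -0.991], [0.0, -0.991, -0.136], [-1.0, 0.0, -0.001]]
ft_force: [0.5, -0.9, -0.8]
grip_width: -0.0002
```

Emit:
{"name": "arm_command", "arguments": {"plan": [[[0,0,-0.2,0,0,0],[0,0,-0.4,0,0,0],[0,0,-0.6,0,0,0],[0,0,-0.8,0,0,0],[0,0,-0.9,0,0,0],[0,0,-0.98,0,0,0],[0,0,-0.98,0,0,0]]]}}

```text
time_s: 19.15
position: [0.5478, 0.1137, 0.1256]
tool_rot: [[-0.0, 0.136, -0.991], [0.0, -0.991, -0.136], [-1.0, -0.0, 0.0]]
ft_force: [-0.9, 0.5, -0.5]
grip_width: -0.0
```

```bash
python3 - <<'E'
from h import *
s=sensors.observe();print(s["time_s"],s["position"],s["ft_force"])
d=get_image("wrist");e=get_image("scene")
for n,k,r in(("w",d,(150,100,480,420)),("s",e,(320,215,380,280))):
  for b in blobs(k,"red",r,60): print(n,np.round(b,1),onz(k,b[0],b[1],.111))
a=np.radians(7.8);print("on at",.5246+.048*np.cos(a),.1108+.048*np.sin(a))
cv2.imwrite("pics/w6.png",np.hstack([d["img"][60:400,150:490],cv2.resize(e["img"][190:275,290:380],(360,340))])[:,:,::-1])
E
```

```text
19.15 [0.54777655 0.11368753 0.12555184] [-0.91345607  0.47237812 -0.45786797]
w [  454.3   208.7 11158. ] [0.59406977 0.07450248 0.111     ]
w [ 320.6  256.9 4314. ] [0.57068084 0.11764581 0.111     ]
s [354.9 254.8 202. ] [0.57317633 0.11640378 0.111     ]
s [328.3 268.8 419. ] [0.58846273 0.06660483 0.111     ]
on at 0.5721558963426292 0.1173143474768466
```

View pics/w6.png

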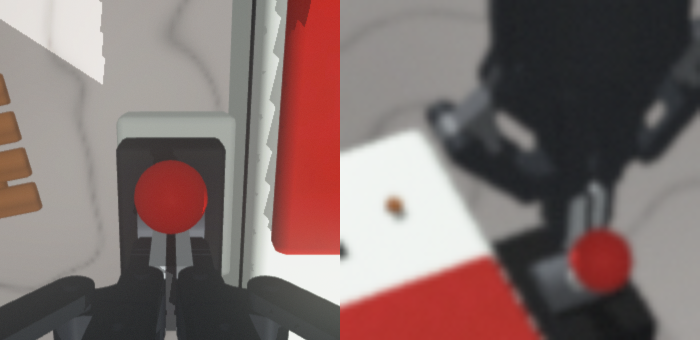

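The ball stands at (0.571–0.573, 0.117), against an expected on-position of (0.572, 0.117). One more small nudge, then back off and up.

Emit:
{"name": "arm_command", "arguments": {"plan": [[[0,0,-0.04,0,0,0],[0,0,-0.08,0,0,0],[0,0,-0.08,0,0,0],[0,0,-0.08,0,0,0]]]}}

```text
time_s: 19.65
position: [0.5485, 0.1138, 0.1256]
tool_rot: [[-0.003, 0.136, -0.991], [-0.0, -0.991, -0.136], [-1.0, 0.0, 0.003]]
ft_force: [-6.7, -1.4, 1.8]
grip_width: 0.0002
```

Emit:
{"name": "arm_command", "arguments": {"plan": [[[0,0,0.4,0,0,0],[0,0,1.2,0,0,0],[0,0,2.2,0,0,0],[-1,0,3,0,0,0],[-2.5,0,3,0,0,0],[-4,0,3,0,0,0],[-4,0,3,0,0,0],[-4,0,3,0,0,0]]]}}

```text
time_s: 20.45
position: [0.4751, 0.1038, 0.2261]
tool_rot: [[0.002, 0.136, -0.991], [0.0, -0.991, -0.136], [-1.0, 0.0, -0.002]]
ft_force: [-0.3, 0.1, -0.7]
grip_width: -0.0
```

```bash
python3 - <<'E'
from h import *
s=sensors.observe();print(s["time_s"],s["position"],s["ft_force"])
d=get_image("wrist");e=get_image("scene");t=get_image("top")
for n,k,r in(("w",d,(200,60,380,300)),("s",e,(320,215,370,275))):
  for b in blobs(k,"red",r,60): print(n,np.round(b,1),onz(k,b[0],b[1],.111))
for c in R:
  for n,k,r in(("s",e,(180,245,250,300)),("t",t,(385,215,450,255))):
    for b in blobs(k,c,r): print(c,n,np.round(b,1),onz(k,b[0],b[1],.1005).round(4))
cv2.imwrite("pics/end.png",np.hstack([t["img"][80:380,140:540],e["img"][190:450,60:500][:, :400].copy() if 0 else cv2.resize(e["img"][180:450,60:520],(400,300))])[:,:,::-1])
E
```

```text
20.45 [0.475137   0.10378655 0.22611157] [-0.30353936  0.09322983 -0.65576332]
w [ 320.8   78.2 1624. ] [0.56964787 0.11743251 0.111     ]
s [354.7 254.5 219. ] [0.57245846 0.11622687 0.111     ]
s [327.4 265.9 310. ] [0.58252253 0.06687101 0.111     ]
green s [201.8 280.4  19. ] [ 0.5472 -0.1305  0.1005]
green t [430.6 230.6  29. ] [ 0.5481 -0.129   0.1005]
orange s [198.7 270.3  14. ] [ 0.5258 -0.1327  0.1005]
orange t [432.1 242.3  21. ] [ 0.5265 -0.1313  0.1005]
blue s [233.1 270.1  24. ] [ 0.5408 -0.0794  0.1005]
blue t [402.7 234.2  31. ] [ 0.5416 -0.0779  0.1005]
```

View pics/end.png

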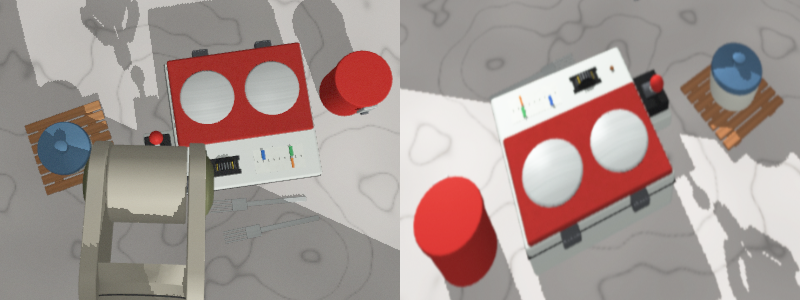

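```bash
python3 -c "
from rig import workorder;print(workorder.close_job())"
```

```text
the job is handed in; nothing more can be done
None
```

The browning is set to the green marker, the toggle is on, and I handed the job in at about 20.5 s of the 67 s allowed. No verdict was reported.

- **Wheel:** I rolled it in three short strokes with the shut fingertip. The highest force in the readings was about 10 N in total, usually 7–9 N. I only read the force between moves, so a brief peak within one could have gone unseen.
- **Pointer:** Before I touched the toggle, the wrist camera put the pointer about 0.7 mm from the green marker, with the wheel released. The scene and top cameras gave 0.6–0.7 mm afterwards; the limit is 3 mm.
- **Toggle:** I pushed it until it met its end stop, at about 7 N. After I backed off, the ball stood at x = 0.570 m (wrist) and 0.572 m (scene), against an expected 0.572 m when on. The two cameras differ by about 3 mm, which is still well past the threshold for on.
- **Left alone:** The butter keeper, canister and forks looked unmoved in the last pictures. I judged that by eye and did not measure it. The arm ended clear of everything.

No check failed.

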